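# Make up two specimen-collection kits

## Task

Make up the two specimen kits: into the green tray put the red-lidded jar (large round recess), the amber bottle (small round recess) and the blue slide box (long bay); into the yellow tray put the blue-lidded jar (round recess) and the orange slide box (long bay). Stand each one upright and flat on the floor of its recess, set down gently rather than dropped, without knocking anything over. The white-lidded jar belongs to neither kit: leave it where it is.

Things in the scene. Friction and masses are not known exactly. Their poses are not given: they have to be found in the camera images.
- green_tray: Green kit tray. Fixed, 200 (x) by 160 (y) by 9 mm. Recesses 5 mm deep, dark floors 4 mm above the bench. Origin: centre of its underside, on the bench; z up; the bay lies at the -x end, nearer the robot. Large round recess: diameter 72, centre (45, 36). Small round recess: diameter 58, centre (45, -42). Long bay: centre (-62, 0), 50 along x by 108 along y.
- yellow_tray: Yellow kit tray. Fixed, 200 (x) by 160 (y) by 9 mm. Recesses 5 mm deep, dark floors 4 mm above the bench. Origin: centre of its underside, on the bench; z up; the bay lies at the -x end, nearer the robot. Its one round recess: diameter 72, centre (45, 0). Long bay: centre (-62, 0), 50 along x by 108 along y.
- red_jar_mid (a point): Specimen jar with a red screw lid: loose, round, milky body 49 mm across, lid 52 mm across (the top 16 mm), 66 mm high, about 70 g. The white paper label goes round the body. Upright. This point is at its centre, 33 mm above its underside; z up along the jar.
- blue_jar_mid (a point): Specimen jar with a blue screw lid: loose, round, milky body 49 mm across, lid 52 mm across (the top 16 mm), 66 mm high, about 70 g. The white paper label goes round the body. Upright. This point is at its centre, 33 mm above its underside; z up along the jar.
- white_jar_mid (a point): Specimen jar with a white screw lid: loose, round, milky body 49 mm across, lid 52 mm across (the top 16 mm), 66 mm high, about 70 g. The white paper label goes round the body. Upright. This point is at its centre, 33 mm above its underside; z up along the jar. Belongs to neither kit: it stays where it is.
- amber_bottle_mid (a point): Small amber-brown reagent bottle with a black cap and white label: loose, round, body 36 mm across up to 44 mm high, then a shoulder to a 27 mm cap; 72 mm high overall, about 80 g. Upright. This point is at its centre, 36 mm above its underside; z up along the bottle.
- blue_box_mid (a point): Rigid blue microscope-slide box standing on its long narrow side, with a white label: loose, 84 mm long (its x), 30 mm wide (its y), 54 mm high, about 100 g. This point is at its centre, 27 mm above its underside; z up.
- orange_box_mid (a point): Rigid orange microscope-slide box standing on its long narrow side, with a white label: loose, 84 mm long (its x), 30 mm wide (its y), 54 mm high, about 100 g. This point is at its centre, 27 mm above its underside; z up.
There are look-alikes about, which are no part of the job. What is meant by the part that bears orange_box_mid is not pink or turquoise, and is the larger of those in its own colour.

How it is judged:
By the outcome, as a careful person would: the job done as asked, in the order asked, and still so for the second after the job is handed in, with the robot touching nothing.
It also fails if it takes over 122 s, if anything falls off the work surface, if the arm or the gripper's body presses on something with over 40 N, if the wrist force passes 120 N, or if a joint passes its speed limit or range.

## Robot

A 7-joint arm with a two-finger parallel gripper is mounted at the origin on the work surface. World frame = base frame: x ahead of the robot, y to its left, z up, the work surface at z = 0. Lengths are in mm, angles in rad, forces in N, time in s.
With the tool pointing down it reaches from about 400 to 875 mm from the base axis. Payload 4.4 kg.
Tool frame: the origin (TCP) lies at the centre of the arm's flange, where the gripper is bolted on; the fingertips stand 173 mm ahead of it and the grasp point (between the pads) lies 155 mm ahead of it; z points along the fingers, y is the line along which they close (so a half turn about z gives the same grasp; the last joint's range is limited). The gripper opens to 85 mm and grips with 20 to 120 N. Pads are 22 mm wide; open, the fingers measure 114 mm over their backs; the gripper's body (76 mm by 85 mm) begins 54 mm behind the grasp point. The pads swing forward as they close: fully open they stand 13 mm farther back than shut.
Start: joints at [-0.066, 0.628, 0.038, 1.517, -0.027, 0.996, -0.02], TCP at [650.012, 0.021, 404.713] pointing down, gripper open.
Joint ranges: [-3.06, 3.06], [-0.37, 2.12], [-1.25, 1.32], [0.18, 2.47], [-1.1, 4.24], [0.23, 1.98], [-2.94, 2.94]. Speed limits (rad/s): [2.57, 2.57, 3.14, 3.14, 3.14, 3.14, 3.14].

## Interface

Orientations are given as a rotation vector (axis times angle).
In Python, from bench import read_state, capture, job_done gives the robot as it stands.
- The arm moves only by the tool move_arm, never from a script. Its argument "plan" is text: rows parted by semicolons, each of 7 numbers parted by spaces: the gripper's target within -1 to 1 (shut at 1, half-way at 0, fully open at -1), then the shift along the tool's x, y, z in mm, then the turn, a rotation vector about the tool's x, y, z in degrees. A call has 1 to 10 rows; each row is the pose to reach, as a shift and turn from the pose commanded when the call began, along the tool's axes at that moment; what a row does not reach only later rows make up. A row lasts 1/10 s, in which the tool goes at most 50 mm and 8.59 degrees, less where a joint would pass 70% of its speed; a pose out of reach is approached as far as the arm can. A call with a gripper value outside its range is refused whole. The fingers move at their own pace and stop on an object; the grip force is fixed at half the most. Time passes only in rows, so rows that repeat a pose let the fingers close. It gives the time, the measured TCP pose, the force, the opening and the grip force at its end, in the units of the state.
- read_state(): the state, without advancing time (a new reading comes with each control period).
- capture(name): name is "scene" or "side" or "wrist"; returns a dict with "img" (400x640x3 uint8, blue, green, red), "depth" (400x640 float32, mm along the optical axis (not along the pixel's ray), 0 where there is no reading), "camera_matrix" (3x3 intrinsics, pixels), "world_from_camera" (4x4, takes a point from camera to world coordinates). Camera axes: x right, y down, z forward; pixel columns grow to the right and rows downward; lengths in mm; the calibration is good to about 2 mm. A picture is of the moment at which its call begins.
- job_done(): hands the job in; it is judged then, once.
The state is a dict: "time": time; "qpos": joint angles; "joint_vel": joint speeds; "effort": joint torques, N m; "eef_pos": TCP position; "eef_rot": TCP orientation; "wrist_force": force on the tool from outside, world axes, zero at the start; "ft_torque": the same for the moment, N m; "width": opening from 0.0 (shut) to 1.0 (fully open); "grasp_force": force on a finger pad.
Only numpy, scipy, OpenCV 4.12 (cv2) and the standard library are available. Lean on these libraries where they do the work, as an engineer would, in place of code of your own. Each camera call takes 0.05 s, during which the arm holds its last target. There are 200 camera calls.

## Working session

There is one attempt and no reset: what is moved stays moved. The work goes in short steps, Python scripts to look and compute and a tool call to move; the robot and the scene stay as the last step left them, time stands still between calls to the robot, and variables do not carry over. Pictures are saved under pics/ and viewed, at most 14 in all, crops included, and the job is handed in when it is done.

Besides the shell and the picture viewer there is one more tool, called after ">>>" as name(argument=value, ...) on one line, values as JSON. move_arm: Moves the arm, as the interface text tells. Its arguments: {"type":"object","properties":{"plan":{"type":"string"}},"required":["plan"]}

```bash
ls; mkdir -p pics; python3 - <<'E'
from bench import *
import cv2,numpy as np
for n in ("scene","side"):
    c=capture(n); cv2.imwrite(f"pics/{n}0.png",c["img"]); np.savez(f"{n}0.npz",**c); print(n,c["camera_matrix"].round(1).tolist(),c["world_from_camera"].round(3).tolist())
s=read_state(); print(s)
E
```

```text
pics
scene [[379.9, 0.0, 317.5], [0.0, 379.9, 197.4], [0.0, 0.0, 1.0]] [[0.019, 0.71, -0.704, 1151.457], [1.0, -0.028, -0.001, 12.493], [-0.02, -0.704, -0.71, 795.577], [0.0, 0.0, 0.0, 1.0]]
side [[494.0, 0.0, 324.2], [0.0, 494.0, 213.0], [0.0, 0.0, 1.0]] [[-0.916, -0.233, 0.328, 8.778], [-0.401, 0.566, -0.72, 960.941], [-0.018, -0.791, -0.612, 863.496], [0.0, 0.0, 0.0, 1.0]]
{'time': 0.1, 'qpos': array([-0.06583935,  0.62923752,  0.03843015,  1.51823647, -0.02698067,
        0.99628739, -0.02003285]), 'joint_vel': array([ 0.00047558, -0.00225149, -0.00084082, -0.00402919,  0.00076869,
        0.00074429,  0.00070029]), 'effort': array([ 3.65140630e-03, -5.64529252e+01,  1.23032581e+00, -1.93971133e+01,
        1.11524854e-02,  5.46943455e-03, -1.37002465e-05]), 'eef_pos': array([6.49749489e+02, 6.39681926e-02, 4.03901063e+02]), 'eef_rot': array([-2.22059404e+00, -2.22065966e+00,  1.85823732e-03]), 'wrist_force': array([ 0.57411903,  0.35678659, -1.36257426]), 'ft_torque': array([-0.0095011 ,  0.02144399, -0.04291708]), 'grasp_force': 0.0, 'width': 1.002773781781913}
```

View pics/scene0.png

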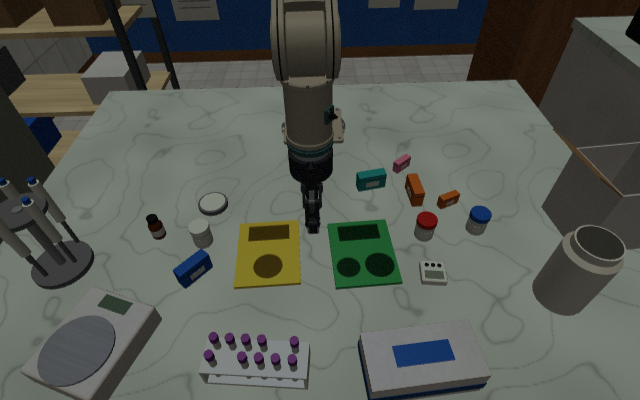

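View pics/side0.png

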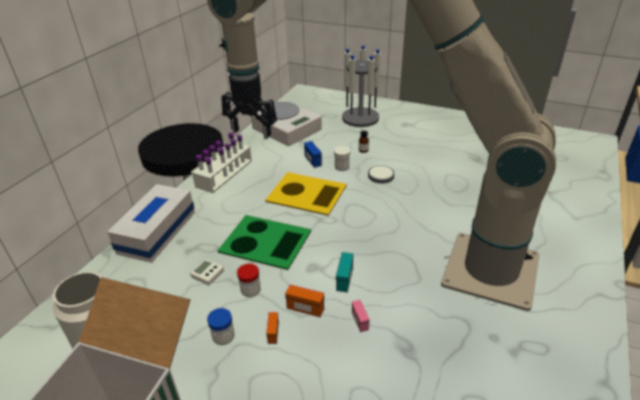

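The scene view shows: 
- **Orange box candidates:** large orange box (415,189), small orange box (448,199), pink box (402,163) and turquoise box (371,180). By the description I choose (415,189).
- **Other kit items:** red jar (426,226), blue jar (479,220), amber bottle (156,227), blue box (193,268).
- **Left in place:** white jar (201,234). A white round lid or dish at (212,203) and the white/blue box (423,355) are distractors.
- **Trays:** yellow (268,253) and green (363,253).

The side view agrees.

```bash
cat > h.py <<'E'
import cv2,numpy as np
def pts(c):
    K=c["camera_matrix"];d=c["depth"];T=c["world_from_camera"]
    v,u=np.mgrid[:d.shape[0],:d.shape[1]]
    p=np.stack([(u-K[0,2])/K[0,0]*d,(v-K[1,2])/K[1,1]*d,d],-1)
    return p@T[:3,:3].T+T[:3,3]
def ray(c,uv,z):
    K=c["camera_matrix"];T=c["world_from_camera"]
    uv=np.asarray(uv,float).reshape(-1,2)
    r=np.c_[(uv-K[:2,2])/[K[0,0],K[1,1]],np.ones(len(uv))]@T[:3,:3].T
    o=T[:3,3]; return (o+r*((z-o[2])/r[:,2])[:,None])[:,:2]
def mask(img,hr,smin=90,vmin=30,vmax=255):
    h=cv2.cvtColor(img,cv2.COLOR_BGR2HSV)
    m=cv2.inRange(h,(max(hr[0],0),smin,vmin),(hr[1],255,vmax))
    if hr[0]<0: m|=cv2.inRange(h,(180+hr[0],smin,vmin),(179,255,vmax))
    return m
def comp(m,seed,r=8):
    n,l=cv2.connectedComponents(m); u,v=seed
    w=l[v-r:v+r+1,u-r:u+r+1].ravel(); w=w[w>0]
    return l==np.bincount(w).argmax()
E
python3 - <<'E'
from h import *
c=dict(np.load("scene0.npz")); P=pts(c)
H=cv2.cvtColor(c["img"],cv2.COLOR_BGR2HSV)
for n,seed,hr,top in [("red",(426,220),(-8,6),66),("bluejar",(480,214),(105,125),66),("bluebox",(190,265),(105,125),54),("orange",(414,186),(5,16),54),("orsmall",(448,199),(5,16),54),("yellow",(268,280),(20,35),9),("green",(363,280),(45,85),9)]:
    m=comp(mask(c["img"],hr,110),seed); p=P[m]; p=p[np.isfinite(p).all(1)&(c["depth"][m]>0)]
    z=p[:,2]; t=p[abs(z-top)<5] if n!="orsmall" else p
    v,u=np.nonzero(m)
    print(n,m.sum(),u.min(),u.max(),v.min(),v.max(),"z",np.percentile(z,[5,50,95,99]).round(1),len(t), cv2.minAreaRect(t[:,:2].astype(np.float32)) if len(t)>3 else "", t.mean(0).round(1))
for n,(u0,u1,v0,v1) in {"amber":(140,172,208,242),"wjar":(188,215,216,250)}.items():
    p=P[v0:v1,u0:u1].reshape(-1,3); p=p[p[:,2]>15]; q=p[p[:,2]>60]
    print(n,np.percentile(p[:,2],[50,99]),len(q),q.mean(0),q.min(0),q.max(0),"all",p[:,:2].min(0),p[:,:2].max(0))
E
python3 - <<'E'
import cv2,sys
sys.path.insert(0,'.')
i=cv2.imread("pics/scene0.png")
a=cv2.resize(i[145:245,355:500],None,fx=5,fy=5,interpolation=cv2.INTER_CUBIC); cv2.imwrite("pics/crop1.png",a)
E
```

```text
red 313 417 437 211 229 z [53.7 64.5 67.4 68.3] 252 ((514.91650390625, 288.4515380859375), (49.858726501464844, 49.17710876464844), 79.94180297851562) [515.7 288.3  65. ]
bluejar 306 470 491 206 223 z [53.9 64.6 67.1 67.5] 249 ((498.9971923828125, 429.9981384277344), (52.397850036621094, 48.84950637817383), 1.5188270807266235) [500.5 430.   65. ]
bluebox 703 173 212 249 287 z [ 7.1 50.8 54.6 56. ] 383 ((620.322021484375, -293.857666015625), (31.625286102294922, 83.3863525390625), 47.94203567504883) [ 621.8 -294.3   52.8]
orange 448 405 424 173 205 z [ 6.5 50.  55.  56.1] 230 ((369.89764404296875, 290.2507629394531), (85.21104431152344, 29.325801849365234), 4.215316295623779) [372.4 290.   53. ]
orsmall 256 437 459 190 208 z [ 5.3 33.6 39.  39.9] 255 ((389.0544128417969, 381.39508056640625), (51.03556823730469, 76.25814819335938), 24.628496170043945) [408.4 377.2  27.6]
yellow 4046 234 300 220 288 z [ 1.8  7.2 10.  11. ] 3202 ((559.70458984375, -119.68478393554688), (203.20852661132812, 159.89706420898438), 2.740039587020874) [ 571.8 -119.5    7.6]
green 2801 328 401 220 288 z [ 3.8  7.8 10.3 11.3] 2637 ((566.9053344726562, 121.29074096679688), (203.61746215820312, 159.90524291992188), 3.7480645179748535) [576.8 119.4   7.9]
amber [ 47.20631879 795.57694266] 99 [ 518.47786779 -401.29029024   98.25588803] [ 475.72540771 -434.45387352   60.21513184] [1151.45666478   12.49321718  795.57694266] all [ 475.66588539 -435.54153689] [1151.45666478   12.49321718]
wjar [62.46530022 67.89868957] 269 [ 523.71123148 -291.36618702   70.19729379] [ 492.51759372 -320.53527455   60.04094108] [1151.45666478   12.49321718  795.57694266] all [ 492.51759372 -320.53527455] [1151.45666478   12.49321718]
```

View pics/crop1.png

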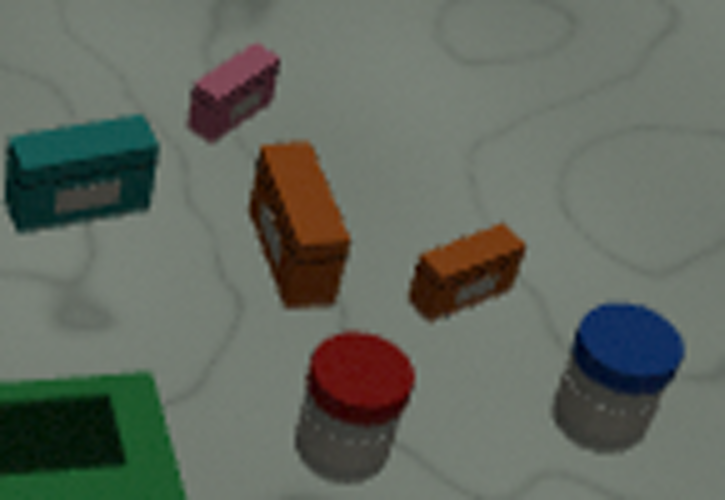

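The crop confirms the choice. The tall orange box, crop (300,215), is clearly larger than the small orange one (468,270), and the pink and turquoise boxes differ in colour. Next I refine with the side view, the bottle and the recesses.

```bash
python3 - <<'E'
from h import *
c=dict(np.load("scene0.npz")); s=dict(np.load("side0.npz"))
for n,cc in (("scene",c),("side",s)):
    P=pts(cc); ok=cc["depth"]>0
    for o,(x,y),r,z0,z1 in [("red",(515,288),35,60,74),("bjar",(500,430),35,60,74),("white",(512,-292),35,60,74),("amber",(490,-410),40,66,80),("bbox",(621,-294),55,49,60),("obox",(370,290),55,49,60)]:
        m=ok&(np.hypot(P[...,0]-x,P[...,1]-y)<r)&(P[...,2]>z0)&(P[...,2]<z1); q=P[m]
        if len(q)<5: print(n,o,"few");continue
        cc_,rr=cv2.minEnclosingCircle(q[:,:2].astype(np.float32)); R=cv2.minAreaRect(q[:,:2].astype(np.float32))
        print(n,o,len(q),"mean",q.mean(0).round(1),"circ",np.round(cc_,1),round(rr,1),"rect",[np.round(a,1).tolist() for a in R])
    for o,(x,y),hr in (("yellow",(560,-120),(20,35)),("green",(567,121),(45,85))):
        # tray outline and holes through rays onto z=9
        m0=mask(cc["img"],hr,90,40)
        w=ok&(np.hypot(P[...,0]-x,P[...,1]-y)<140)&(P[...,2]<25); m0[~w]=0
        cs,hi=cv2.findContours(m0,cv2.RETR_CCOMP,cv2.CHAIN_APPROX_NONE)
        for k,ct in enumerate(cs):
            if cv2.contourArea(ct)<100: continue
            R=cv2.minAreaRect(ray(cc,ct,9).astype(np.float32)); print(n,o,"hole" if hi[0][k][3]>=0 else "outer",[np.round(a,1).tolist() for a in R])
E
```

```text
scene red 264 mean [516.4 288.2  64.8] circ [513.5 288.1] 26.6 rect [[514.9, 288.5], [49.9, 49.4], 78.4]
scene bjar 259 mean [500.7 430.1  64.9] circ [497.6 428.8] 28.3 rect [[499.5, 430.8], [50.3, 53.0], 84.0]
scene white 267 mean [ 519.  -293.6   64.8] circ [ 516.8 -293.6] 27.5 rect [[517.8, -293.1], [50.0, 51.0], 59.6]
scene amber 77 mean [ 490.7 -419.6   70.4] circ [ 489.1 -419.8] 15.1 rect [[488.9, -421.2], [26.9, 25.6], 86.0]
scene bbox 392 mean [ 621.5 -294.4   52.8] circ [ 621.2 -292.7] 43.4 rect [[619.9, -293.7], [31.7, 84.1], 47.5]
scene obox 230 mean [372.4 290.   53. ] circ [369.2 291.4] 43.8 rect [[369.9, 290.3], [85.2, 29.3], 4.2]
scene yellow outer [[562.0, -119.1], [205.2, 160.6], 2.8]
scene green outer [[568.7, 121.1], [203.3, 159.7], 3.6]
scene green hole [[615.2, 81.7], [57.7, 57.9], 36.4]
scene green hole [[610.5, 160.2], [72.2, 72.1], 46.2]
scene green hole [[505.7, 117.2], [53.2, 111.9], 3.7]
side red 320 mean [510.4 290.4  66.6] circ [511.8 289. ] 28.0 rect [[511.7, 287.8], [50.5, 51.8], 14.4]
side bjar 421 mean [494.9 431.8  66.6] circ [495.7 429.4] 27.1 rect [[496.5, 430.3], [49.9, 51.4], 51.6]
side white 136 mean [ 512.6 -291.9   67. ] circ [ 512.9 -295.8] 28.7 rect [[513.6, -295.0], [50.2, 52.6], 36.6]
side amber 45 mean [ 485.5 -418.8   72.1] circ [ 484.6 -421.1] 15.6 rect [[486.2, -420.5], [26.8, 25.7], 36.7]
side bbox 140 mean [ 614.6 -291.2   55.4] circ [ 615.2 -295.3] 46.3 rect [[615.9, -294.5], [31.5, 89.9], 46.5]
side obox 430 mean [365.9 291.1  54.8] circ [366.4 291. ] 43.5 rect [[366.6, 290.2], [84.0, 33.8], 2.8]
side yellow outer [[558.1, -118.1], [203.8, 168.6], 2.6]
side green outer [[564.9, 122.6], [199.9, 161.8], 3.6]
side green hole [[608.0, 159.7], [61.4, 59.6], 62.1]
side green hole [[503.0, 117.1], [42.9, 98.6], 3.3]
side green hole [[612.9, 81.7], [48.5, 43.8], 8.4]
```

>>> move_arm(plan="-1 288.5 -137 105 0 0 0;-1 288.5 -137 105 0 0 0;-1 288.5 -137 105 0 0 0;-1 288.5 -137 105 0 0 0;-1 288.5 -137 105 0 0 0;-1 288.5 -137 105 0 0 0;-1 288.5 -137 105 0 0 0;-1 288.5 -137 105 0 0 0;-1 288.5 -137 105 0 0 0;-1 288.5 -137 105 0 0 0")

```text
time: 1.1
eef_pos: [513.8, 287.2, 299.8]
eef_rot: [2.223, 2.218, -0.0]
wrist_force: [0.9, -0.5, 0.6]
width: 0.999
grasp_force: 0.0
```

```bash
python3 - <<'E'
from bench import *
from h import *
c=capture("wrist"); cv2.imwrite("pics/w1.png",c["img"]); P=pts(c); ok=c["depth"]>0
m=(comp(mask(c["img"],(-8,6),110),(320,200),60))&ok&(P[...,2]>58); q=P[m]
print(len(q),q.mean(0),cv2.minEnclosingCircle(q[:,:2].astype(np.float32)),np.median(q[:,2]))
print(read_state()["eef_pos"],c["world_from_camera"].round(2))
E
```

```text
4915 [512.9300165  289.09457292  66.85823329] ((512.9600830078125, 287.9933776855469), 25.81859016418457) 66.85618734553364
[514.04806963 286.86653237 299.99798317] [[ 1.0000e+00 -0.0000e+00  0.0000e+00  5.1338e+02]
 [-0.0000e+00 -9.5000e-01 -3.3000e-01  3.7145e+02]
 [ 0.0000e+00  3.3000e-01 -9.5000e-01  2.6989e+02]
 [ 0.0000e+00  0.0000e+00  0.0000e+00  1.0000e+00]]
```

View pics/w1.png

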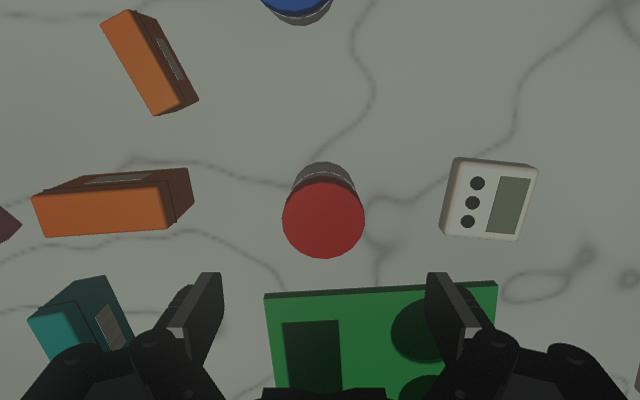

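The wrist view shows the red lid at (323,217), which measures (513,288). That agrees with the scene and side views, so I descend and grip.

>>> move_arm(plan="-1 0 0 50 0 0 0;-1 0 0 90 0 0 0;-1 0 0 114 0 0 0;-1 0 0 114 0 0 0;1 0 0 114 0 0 0;1 0 0 114 0 0 0;1 0 0 114 0 0 0;1 0 0 114 0 0 0;1 0 0 114 0 0 0;1 0 0 114 0 0 0")

```text
time: 2.15
eef_pos: [514.0, 288.7, 188.0]
eef_rot: [2.221, 2.22, 0.006]
wrist_force: [-0.7, -0.4, 6.3]
width: 0.584
grasp_force: 60.5
```

>>> move_arm(plan="1 0 0 -25 0 0 0;1 0 0 -55 0 0 0;1 -30 22 -60 0 0 0;1 -60 45 -60 0 0 0;1 -90 68 -60 0 0 0;1 -110 84 -60 0 0 0;1 -124 94 -60 0 0 0;1 -128 96.5 -60 0 0 0;1 -128 96.5 -60 0 0 0;1 -128 96.5 -60 0 0 0")

```text
time: 3.15
eef_pos: [608.5, 162.5, 245.7]
eef_rot: [-2.218, -2.223, -0.0]
wrist_force: [0.7, 0.2, -0.8]
width: 0.581
grasp_force: 62.2
```

```bash
python3 - <<'E'
from bench import *
from h import *
c=capture("wrist"); cv2.imwrite("pics/w2.png",c["img"])
s=capture("side"); P=pts(s); m=mask(s["img"],(-8,6),110)>0; q=P[m&(P[...,2]>60)&(P[...,2]<200)&(np.hypot(P[...,0]-609,P[...,1]-160)<60)]; print(len(q),q.mean(0),np.percentile(q[:,2],[5,50,98]) if len(q) else 0)
cv2.imwrite("pics/s2.png",np.vstack([cv2.resize(s["img"][120:320,150:350],(500,500)) ,])); print(read_state()["eef_pos"],read_state()["wrist_force"])
E
```

```text
260 [606.72181396 173.22961425 124.5221896 ] [110.8468904  124.79825875 149.64953876]
[608.59275105 162.4958822  245.68947815] [-0.32704154  0.98712287 -0.6594488 ]
```

View pics/s2.png

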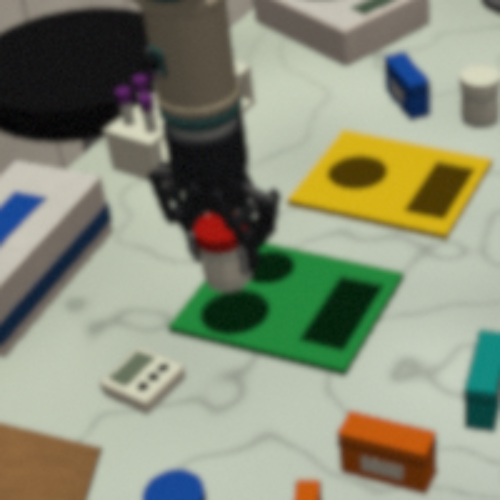

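The side crop shows the red jar hanging upright at (217,245) over the green tray. I lower it gently.

>>> move_arm(plan="1 2 0 20 0 0 0;1 2 0 36 0 0 0;1 2 0 46 0 0 0;1 2 0 49 0 0 0;1 2 0 51 0 0 0;1 2 0 52 0 0 0;1 2 0 52 0 0 0;1 2 0 52 0 0 0")

```text
time: 4.05
eef_pos: [609.8, 162.5, 194.3]
eef_rot: [2.221, 2.221, 0.001]
wrist_force: [-0.7, -0.2, -1.1]
width: 0.583
grasp_force: 62.2
```

>>> move_arm(plan="1 -2 0 0.5 0 0 0;1 -2 0 1 0 0 0;1 -2 0 1.5 0 0 0;1 -2 0 2 0 0 0;1 -2 0 2 0 0 0;1 -2 0 2 0 0 0")

```text
time: 4.65
eef_pos: [609.6, 160.5, 192.1]
eef_rot: [2.221, 2.221, 0.0]
wrist_force: [-1.4, -1.0, 4.4]
width: 0.583
grasp_force: 62.1
```

>>> move_arm(plan="1 0 0 0.5 0 0 0;1 0 0 0.5 0 0 0;0 0 0 0.5 0 0 0;-0.4 0 0 0.5 0 0 0;-0.7 0 0 0.5 0 0 0;-0.8 0 0 0.5 0 0 0;-0.8 0 0 0.5 0 0 0;-0.8 0 0 -20 0 0 0;-0.8 0 0 -60 0 0 0;-0.8 0 0 -108 0 0 0")

```text
time: 5.65
eef_pos: [608.7, 160.4, 299.0]
eef_rot: [-2.22, -2.22, 0.006]
wrist_force: [1.2, 1.0, 0.9]
width: 0.899
grasp_force: 0.0
```

>>> move_arm(plan="-1 -50 -10 0 0 0 0;-1 -98 -20 0 0 0 0;-1 -146 -30 0 0 0 0;-1 -194 -40 0 0 0 0;-1 -242 -50 0 0 0 0;-1 -290 -60 0 0 0 0;-1 -338 -70 0 0 0 0;-1 -386 -80 0 0 0 0;-1 -434 -90 0 0 0 0;-1 -482 -100 0 0 0 0")

```text
time: 6.65
eef_pos: [508.8, -323.4, 299.7]
eef_rot: [2.221, 2.221, 0.0]
wrist_force: [1.9, -0.6, 0.7]
width: 1.001
grasp_force: 0.0
```

>>> move_arm(plan="-1 -45 -10 0 0 0 0;-1 -80 -18 0 0 0 0;-1 -99 -22 0 0 0 0;-1 -99 -22 0 0 0 0;-1 -99 -22 0 0 0 0;-1 -99 -22 0 0 0 0")

```text
time: 7.25
eef_pos: [488.9, -417.7, 299.6]
eef_rot: [-2.217, -2.225, -0.003]
wrist_force: [0.2, 1.5, 0.5]
width: 1.0
grasp_force: 0.0
```

```bash
python3 - <<'E'
from bench import *
from h import *
c=capture("wrist"); cv2.imwrite("pics/w3.png",c["img"]); P=pts(c); ok=c["depth"]>0
for n,xy,z0,z1,r in (("amber",(487,-420),67,78,35),):
    q=P[ok&(np.hypot(P[...,0]-xy[0],P[...,1]-xy[1])<r)&(P[...,2]>z0)&(P[...,2]<z1)]
    print(n,len(q),q.mean(0),cv2.minEnclosingCircle(q[:,:2].astype(np.float32)))
print(read_state()["eef_pos"])
s=capture("scene");P=pts(s);m=mask(s["img"],(-8,6),110)>0
q=P[m&(np.hypot(P[...,0]-609,P[...,1]-160)<60)&(P[...,2]>60)&(P[...,2]<90)]; print("redjar",len(q),q.mean(0),np.percentile(q[:,2],[50,95]),cv2.minAreaRect(q[:,:2].astype(np.float32)))
cv2.imwrite("pics/sc3.png",s["img"])
E
```

```text
amber 1480 [ 487.5855737  -420.80201176   72.61323358] ((487.750732421875, -421.86712646484375), 13.584471702575684)
[ 488.9059118  -417.86878441  299.73013304]
redjar 333 [612.10642167 159.84718593  68.4622175 ] [68.86177741 71.18540663] ((609.3958740234375, 160.13539123535156), (50.78485870361328, 49.46074295043945), 4.935004234313965)
```

>>> move_arm(plan="-1 -1.5 -0.5 45 0 0 0;-1 -1.5 -0.5 85 0 0 0;-1 -1.5 -0.5 110 0 0 0;-1 -1.5 -0.5 116 0 0 0;-1 -1.5 -0.5 116 0 0 0;1 -1.5 -0.5 116 0 0 0;1 -1.5 -0.5 116 0 0 0;1 -1.5 -0.5 116 0 0 0;1 -1.5 -0.5 116 0 0 0;1 -1.5 -0.5 116 0 0 0")

```text
time: 8.35
eef_pos: [487.4, -422.3, 185.2]
eef_rot: [2.22, 2.22, 0.0]
wrist_force: [-0.3, 1.5, 6.2]
width: 0.405
grasp_force: 59.8
```

>>> move_arm(plan="1 0 0 0 0 0 0;1 0 0 0 0 0 0;1 0 0 0 0 0 0")

```text
time: 8.65
eef_pos: [487.5, -422.3, 185.3]
eef_rot: [2.22, 2.22, 0.0]
wrist_force: [-0.4, 1.0, 5.4]
width: 0.402
grasp_force: 59.8
```

>>> move_arm(plan="1 0 0 -25 0 0 0;1 0 0 -65 0 0 0;1 0 0 -100 0 0 0;1 30 7 -103 0 0 0;1 72 18 -103 0 0 0;1 116 29 -103 0 0 0;1 160 40 -103 0 0 0;1 204 51 -103 0 0 0;1 248 62 -103 0 0 0;1 292 73 -103 0 0 0")

```text
time: 9.65
eef_pos: [560.2, -128.3, 287.2]
eef_rot: [2.221, 2.221, 0.001]
wrist_force: [0.6, -0.8, -0.4]
width: 0.406
grasp_force: 59.8
```

>>> move_arm(plan="1 44 11 0 0 0 0;1 88 22 0 0 0 0;1 132 33 0 0 0 0;1 170 43 0 0 0 0;1 198 50 0 0 0 0;1 212 53.5 0 0 0 0;1 212 53.5 0 0 0 0;1 212 53.5 0 0 0 0;1 212 53.5 0 0 0 0;1 212 53.5 0 0 0 0")

```text
time: 10.65
eef_pos: [613.4, 79.7, 286.8]
eef_rot: [2.224, 2.218, -0.002]
wrist_force: [-0.2, 0.7, -0.5]
width: 0.405
grasp_force: 59.8
```

>>> move_arm(plan="1 1.5 0.5 35 0 0 0;1 1.5 0.5 65 0 0 0;1 1.5 0.5 85 0 0 0;1 1.5 0.5 92 0 0 0;1 1.5 0.5 95 0 0 0;1 1.5 0.5 95 0 0 0;1 1.5 0.5 95 0 0 0")

```text
time: 11.35
eef_pos: [614.6, 83.4, 192.9]
eef_rot: [2.221, 2.22, 0.003]
wrist_force: [0.5, 0.5, -0.1]
width: 0.405
grasp_force: 59.8
```

```bash
python3 - <<'E'
from bench import *
from h import *
c=capture("scene"); cv2.imwrite("pics/sc4.png",cv2.resize(c["img"][150:310,300:480],None,fx=4,fy=3.75))
E
```

```text
(no output)
```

View pics/sc4.png

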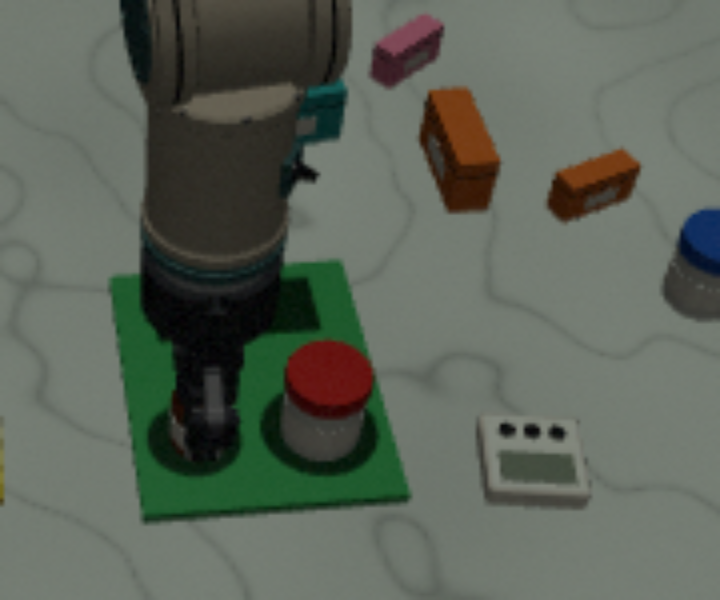

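The crop shows the red jar standing in its recess (325,430), and the bottle over the small recess (200,430).

>>> move_arm(plan="1 0 0 1 0 0 0;1 0 0 1.7 0 0 0;1 0 0 2.4 0 0 0;1 0 0 2.8 0 0 0;1 0 0 2.8 0 0 0;1 0 0 2.8 0 0 0")

```text
time: 12.0
eef_pos: [614.1, 83.6, 189.2]
eef_rot: [2.221, 2.221, 0.0]
wrist_force: [-0.8, 0.2, 3.9]
width: 0.407
grasp_force: 60.3
```

>>> move_arm(plan="1 0 0 0.5 0 0 0;0.2 0 0 0.5 0 0 0;-0.2 0 0 0.5 0 0 0;-0.4 0 0 0.5 0 0 0;-0.4 0 0 0.5 0 0 0;-0.5 0 0 0.5 0 0 0;-0.5 0 0 -20 0 0 0;-0.5 0 0 -60 0 0 0;-0.5 0 0 -100 0 0 0;-0.5 0 0 -111 0 0 0")

```text
time: 13.0
eef_pos: [615.5, 83.6, 304.1]
eef_rot: [2.219, 2.218, 0.009]
wrist_force: [1.0, 0.2, 0.4]
width: 0.75
grasp_force: 0.0
```

>>> move_arm(plan="-0.6 -48 0 0 0 0 -7;-0.7 -96 1 0 0 0 -14;-0.7 -144 2 0 0 0 -21;-0.7 -192 3 0 0 0 -28;-0.7 -240 4 0 0 0 -35;-0.7 -288 4 0 0 0 -42;-0.7 -336 4 0 0 0 -47;-0.7 -365 4 0 0 0 -47;-0.7 -377 4 0 0 0 -47;-0.7 -377 4 0 0 0 -47")

```text
time: 14.0
eef_pos: [617.3, -295.1, 299.0]
eef_rot: [-1.156, -2.92, 0.0]
wrist_force: [0.9, 0.5, -0.2]
width: 0.85
grasp_force: 0.0
```

>>> move_arm(plan="-0.7 0 0 0 0 0 0;-0.7 0 0 0 0 0 0;-0.7 0 0 0 0 0 0")

```text
time: 14.3
eef_pos: [618.7, -290.9, 300.1]
eef_rot: [-1.146, -2.925, -0.002]
wrist_force: [-0.0, 0.0, 0.3]
width: 0.851
grasp_force: 0.0
```

```bash
cat >> h.py <<'E'
from scipy.spatial.transform import Rotation as Ro
def tool(s,target):
    R=Ro.from_rotvec(s["eef_rot"]).as_matrix(); return (R.T@(np.array(target)-s["eef_pos"])).round(1), np.degrees(np.arctan2(R[1,1],R[0,1])).round(2)
E
python3 - <<'E'
from bench import *
from h import *
c=capture("wrist"); P=pts(c); ok=c["depth"]>0
q=P[ok&(np.hypot(P[...,0]-618,P[...,1]+294)<60)&(P[...,2]>50)&(P[...,2]<60)]
R=cv2.minAreaRect(q[:,:2].astype(np.float32));print(len(q),q.mean(0),R)
s=read_state();print(s["eef_pos"],tool(s,[618,-294,187]))
c=capture("scene"); P=pts(c)
q=P[(np.hypot(P[...,0]-614,P[...,1]-82)<30)&(P[...,2]>68)&(P[...,2]<85)]; print("bottle",len(q),q.mean(0),np.percentile(q[:,2],95))
E
```

```text
5401 [ 615.51950436 -294.00068642   54.78541867] ((617.736572265625, -296.3187561035156), (29.55950164794922, 84.09222412109375), 47.87729263305664)
[ 618.58962501 -291.43335786  300.11601428] (array([ -1.4,  -2.4, 113.1]), np.float64(47.16))
bottle 100 [616.0593255   84.83988497  74.47304388] 76.85442143943962
```

>>> move_arm(plan="-0.7 -2 -3 40 0 0 0;-0.7 -2 -3 80 0 0 0;-0.7 -2 -3 105 0 0 0;-0.7 -2 -3 113 0 0 0;-0.7 -2 -3 113 0 0 0;1 -2 -3 113 0 0 0;1 -2 -3 113 0 0 0;1 -2 -3 113 0 0 0;1 -2 -3 113 0 0 0;1 -2 -3 113 0 0 0")

```text
time: 15.4
eef_pos: [618.3, -297.3, 188.8]
eef_rot: [1.15, 2.92, 0.0]
wrist_force: [0.1, -0.3, 6.3]
width: 0.343
grasp_force: 60.1
```

>>> move_arm(plan="1 0 0 0 0 0 0;1 0 0 0 0 0 0")

```text
time: 15.6
eef_pos: [618.3, -297.3, 188.8]
eef_rot: [1.15, 2.92, -0.0]
wrist_force: [-0.2, 0.1, 6.5]
width: 0.343
grasp_force: 60.1
```

```bash
python3 - <<'E'
from bench import *
from h import *
s=read_state();print(s["eef_pos"],s["width"],tool(s,[504.8,117.6,290]),tool(s,[618,-294,187]))
E
```

```text
[ 618.25555198 -297.3113458   188.79414139] 0.3430243101871408 (array([ 365.7,  226.1, -102. ]), np.float64(46.99)) (array([2.5, 2.2, 1.8]), np.float64(46.99))
```

>>> move_arm(plan="1 0 0 -25 0 0 0;1 0 0 -65 0 0 0;1 0 0 -100 0 0 0;1 28 17 -102 0 0 4;1 62 38 -102 0 0 9;1 98 60 -102 0 0 14;1 134 82 -102 0 0 19;1 170 104 -102 0 0 24;1 206 127 -102 0 0 29;1 242 149 -102 0 0 34")

```text
time: 16.6
eef_pos: [541.4, -21.5, 289.2]
eef_rot: [1.96, 2.455, 0.001]
wrist_force: [-0.8, 0.5, -1.0]
width: 0.346
grasp_force: 59.3
```

```bash
python3 - <<'E'
from bench import *
from h import *
s=read_state();print(s["eef_pos"],s["width"],tool(s,[504.8,115.7,290]))
E
```

```text
[541.37797352 -21.45368335 289.22596015] 0.3456544820259582 (array([141.8,  -5.3,  -0.8]), np.float64(12.78))
```

>>> move_arm(plan="1 40 -1.5 0 0 0 4;1 80 -3 0 0 0 8;1 115 -4.5 0 0 0 9.4;1 136 -5.2 0 0 0 9.4;1 143 -5.5 0 0 0 9.4;1 143 -5.5 0 0 0 9.4;1 143 -5.5 0 0 0 9.4;1 143 -5.5 0 0 0 9.4")

```text
time: 17.4
eef_pos: [505.0, 113.2, 288.9]
eef_rot: [2.153, 2.286, -0.001]
wrist_force: [0.0, -1.0, -1.9]
width: 0.344
grasp_force: 59.3
```

```bash
python3 - <<'E'
from bench import *
from h import *
s=read_state();print(s["eef_pos"],s["width"],tool(s,[504.8,115.7,195.8]))
c=capture("side");P=pts(c); m=mask(c["img"],(105,125),110)>0
q=P[m&(np.hypot(P[...,0]-505,P[...,1]-117)<70)&(P[...,2]>80)&(P[...,2]<180)];print(len(q),q.min(0),q.max(0),cv2.minAreaRect(q[:,:2].astype(np.float32)))
E
```

```text
[505.01916699 113.19120323 288.93341508] 0.34354346497030414 (array([ 2.6, -0.1, 93.1]), np.float64(3.43))
381 [482.80326878  88.85785156 103.76752192] [523.73947925 158.22431805 176.33205051] ((503.1938781738281, 124.07595825195312), (68.78207397460938, 40.95775604248047), 86.77490234375)
```

>>> move_arm(plan="1 1.5 0 35 0 0 0;1 1.5 0 65 0 0 0;1 1.5 0 84 0 0 0;1 1.5 0 91 0 0 0;1 1.5 0 93 0 0 0;1 1.5 0 93 0 0 0;1 1.5 0 93 0 0 0")

```text
time: 18.15
eef_pos: [505.0, 116.5, 196.9]
eef_rot: [2.15, 2.289, 0.003]
wrist_force: [0.4, -0.3, -0.2]
width: 0.348
grasp_force: 59.3
```

```bash
python3 - <<'E'
from bench import *
from h import *
c=capture("side"); cv2.imwrite("pics/s5.png",cv2.resize(c["img"][180:300,190:340],None,fx=5,fy=5))
s=read_state();print(s["eef_pos"])
E
```

```text
[504.93683607 116.57287346 196.91528082]
```

View pics/s5.png

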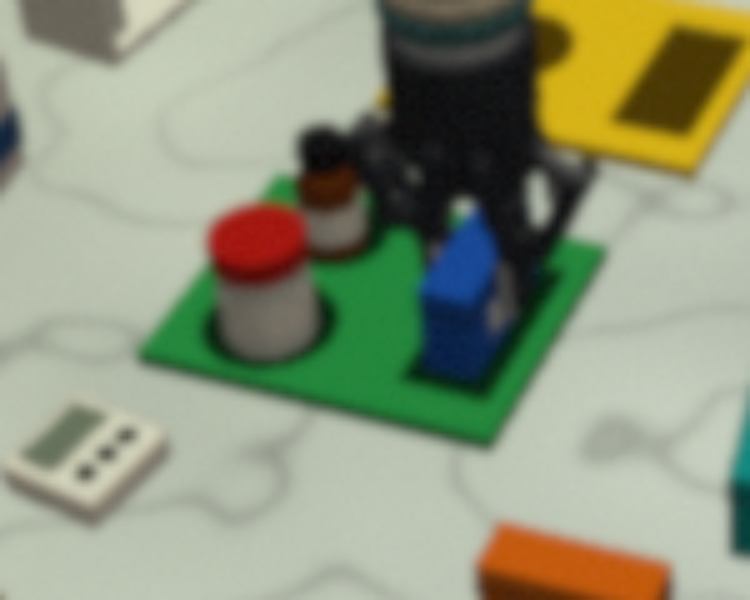

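The crop shows the blue box inside the bay outline at (460,310), with the jar and bottle standing in theirs. I lower it to contact and release.

>>> move_arm(plan="1 0 0 1 0 0 0;1 0 0 2 0 0 0;1 0 0 2.7 0 0 0;1 0 0 3.3 0 0 0;1 0 0 3.3 0 0 0;1 0 0 3.3 0 0 0")

```text
time: 18.8
eef_pos: [504.5, 116.7, 192.8]
eef_rot: [2.15, 2.29, 0.0]
wrist_force: [-1.0, 0.4, 2.0]
width: 0.342
grasp_force: 59.7
```

>>> move_arm(plan="1 0 0 0.5 0 0 0;0.3 0 0 0.5 0 0 0;-0.1 0 0 0.5 0 0 0;-0.3 0 0 0.5 0 0 0;-0.4 0 0 0.5 0 0 0;-0.4 0 0 0.5 0 0 0;-0.4 0 0 -20 0 0 0;-0.4 0 0 -60 0 0 0;-0.4 0 0 -100 0 0 0;-0.4 0 0 -108 0 0 0")

```text
time: 19.8
eef_pos: [505.8, 116.8, 304.4]
eef_rot: [2.148, 2.287, 0.01]
wrist_force: [1.2, 0.2, -0.3]
width: 0.701
grasp_force: 0.0
```

>>> move_arm(plan="-1 45 1 0 0 0 0;-1 93 2 0 0 0 0;-1 141 4 0 0 0 0;-1 189 6 0 0 0 0;-1 237 9 0 0 0 0;-1 275 11 0 0 0 0;-1 300 13 0 0 0 0;-1 313 13 0 0 0 0;-1 313 13 0 0 0 0;-1 313 13 0 0 0 0")

```text
time: 20.8
eef_pos: [498.1, 428.0, 300.0]
eef_rot: [2.151, 2.288, -0.003]
wrist_force: [0.1, -0.2, 0.7]
width: 1.003
grasp_force: 0.0
```

```bash
python3 - <<'E'
from bench import *
from h import *
c=capture("wrist"); P=pts(c); ok=c["depth"]>0
q=P[ok&(np.hypot(P[...,0]-498,P[...,1]-430)<45)&(P[...,2]>61)&(P[...,2]<72)]
C=cv2.minEnclosingCircle(q[:,:2].astype(np.float32));print(len(q),q.mean(0),C)
s=read_state();print(s["eef_pos"],tool(s,[*C[0],186]))
c=capture("scene"); P=pts(c); m=mask(c["img"],(105,125),110)>0
q=P[m&(np.hypot(P[...,0]-505,P[...,1]-117)<60)&(P[...,2]>50)&(P[...,2]<70)];print(len(q),q.mean(0),cv2.minAreaRect(q[:,:2].astype(np.float32)))
E
```

```text
5147 [497.18561993 431.82786481  66.74181427] ((497.1850280761719, 430.1322937011719), 26.23196792602539)
[498.42400339 427.48458274 300.26968311] (array([  3. ,  -1. , 114.3]), np.float64(3.46))
326 [507.5815477  118.19498843  56.40186777] ((505.7332763671875, 117.93038940429688), (34.61580276489258, 82.49661254882812), 3.4581305980682373)
```

>>> move_arm(plan="-1 1 -1 45 0 0 0;-1 1 -1 85 0 0 0;-1 1 -1 108 0 0 0;-1 1 -1 114 0 0 0;-1 1 -1 114 0 0 0;1 1 -1 114 0 0 0;1 1 -1 114 0 0 0;1 1 -1 114 0 0 0;1 1 -1 114 0 0 0;1 1 -1 114 0 0 0")

```text
time: 21.9
eef_pos: [497.3, 431.2, 188.7]
eef_rot: [2.15, 2.29, 0.005]
wrist_force: [-0.4, -1.3, 6.5]
width: 0.583
grasp_force: 60.9
```

>>> move_arm(plan="1 0 0 0 0 0 0;1 0 0 0 0 0 0")

```text
time: 22.1
eef_pos: [497.3, 431.2, 188.7]
eef_rot: [2.15, 2.29, 0.005]
wrist_force: [-0.1, -0.8, 5.2]
width: 0.585
grasp_force: 60.9
```

```bash
python3 - <<'E'
from bench import *
from h import *
s=read_state();print(s["eef_pos"],s["width"],tool(s,[604.9,-116.7,290]),tool(s,[497.2,430.1,290]))
E
```

```text
[497.31422621 431.15665088 188.72221749] 0.5853143138233877 (array([-553.3,   73.2, -102.1]), np.float64(3.6)) (array([-9.000e-01,  1.000e-01, -1.013e+02]), np.float64(3.6))
```

>>> move_arm(plan="1 0 0 -25 0 0 0;1 0 0 -65 0 0 0;1 0 0 -105 0 0 0;1 -30 4 -110 0 0 0;1 -72 9 -110 0 0 0;1 -117 15 -110 0 0 0;1 -162 21 -110 0 0 0;1 -207 27 -110 0 0 0;1 -252 33 -110 0 0 0;1 -297 39 -110 0 0 0")

```text
time: 23.1
eef_pos: [554.5, 135.0, 297.7]
eef_rot: [2.15, 2.29, 0.002]
wrist_force: [1.6, 0.2, -0.3]
width: 0.581
grasp_force: 62.2
```

>>> move_arm(plan="1 -45 6 0 0 0 0;1 -90 12 0 0 0 0;1 -135 18 0 0 0 0;1 -180 24 0 0 0 0;1 -220 30 0 0 0 0;1 -245 33 0 0 0 0;1 -255.5 34 0 0 0 0;1 -255.5 34 0 0 0 0;1 -255.5 34 0 0 0 0;1 -255.5 34 0 0 0 0")

```text
time: 24.1
eef_pos: [604.3, -113.5, 296.7]
eef_rot: [-2.146, -2.293, -0.002]
wrist_force: [1.8, 0.8, -1.9]
width: 0.581
grasp_force: 62.2
```

```bash
python3 - <<'E'
from bench import *
from h import *
s=read_state();print(s["eef_pos"],s["width"],tool(s,[604.9,-115.7,192.7]))
E
```

```text
[ 604.25081131 -113.45914809  296.7294377 ] 0.580874474829722 (array([ -2.4,   0.5, 104. ]), np.float64(3.79))
```

>>> move_arm(plan="1 -1 0 35 0 0 0;1 -1 0 70 0 0 0;1 -1 0 92 0 0 0;1 -1 0 99 0 0 0;1 -1 0 101 0 0 0;1 -1 0 101 0 0 0;1 -1 0 101 0 0 0")

```text
time: 24.8
eef_pos: [605.0, -116.9, 197.0]
eef_rot: [2.149, 2.289, 0.002]
wrist_force: [-0.4, -0.3, -0.5]
width: 0.584
grasp_force: 62.2
```

```bash
python3 - <<'E'
from bench import *
from h import *
c=capture("scene"); cv2.imwrite("pics/sc6.png",cv2.resize(c["img"][170:310,140:320],None,fx=4,fy=4))
s=read_state();print(s["eef_pos"])
E
```

```text
[ 604.97067364 -117.04362921  197.03822284]
```

View pics/sc6.png

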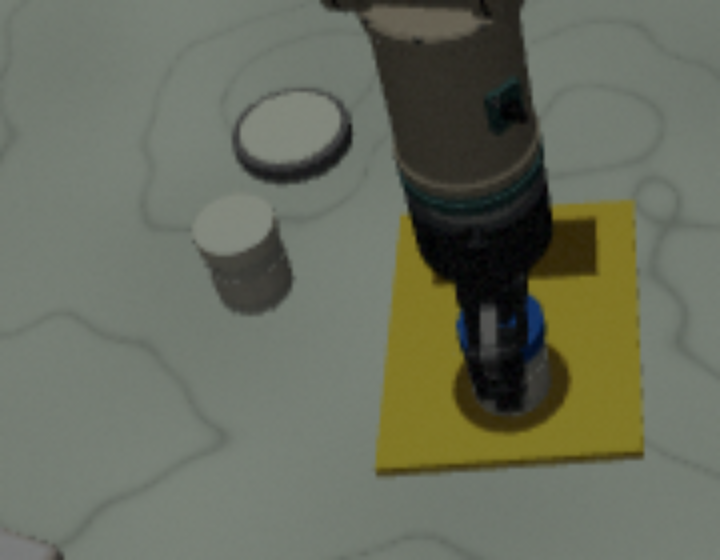

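The crop shows the blue jar centred over the yellow tray's recess (510,390), and the white jar untouched.

>>> move_arm(plan="1 0 0 1 0 0 0;1 0 0 2 0 0 0;1 0 0 2.7 0 0 0;1 0 0 3.3 0 0 0;1 0 0 3.3 0 0 0;1 0 0 3.3 0 0 0")

```text
time: 25.45
eef_pos: [604.4, -117.2, 192.7]
eef_rot: [2.151, 2.29, 0.0]
wrist_force: [-0.7, 0.1, 5.0]
width: 0.584
grasp_force: 62.1
```

>>> move_arm(plan="1 0 0 0.3 0 0 0;0.2 0 0 0.3 0 0 0;-0.3 0 0 0.3 0 0 0;-0.6 0 0 0.3 0 0 0;-0.8 0 0 0.3 0 0 0;-0.8 0 0 0.3 0 0 0;-0.8 0 0 -20 0 0 0;-0.8 0 0 -60 0 0 0;-0.8 0 0 -100 0 0 0;-0.8 0 0 -108 0 0 0")

```text
time: 26.45
eef_pos: [606.0, -117.5, 304.9]
eef_rot: [2.146, 2.285, 0.007]
wrist_force: [1.1, 0.4, 0.7]
width: 0.898
grasp_force: 0.0
```

```bash
python3 - <<'E'
from bench import *
from h import *
s=read_state();print(s["eef_pos"],s["qpos"].round(2),tool(s,[368,290.5,300]))
E
```

```text
[ 605.97915938 -117.45079607  304.85026903] [ 0.16  0.7  -0.02  1.71  0.02  0.73  0.19] (array([ 422.1, -212. ,    2.4]), np.float64(3.59))
```

>>> move_arm(plan="-0.7 36 -18 0 0 0 -7;-0.7 74 -37 0 0 0 -14;-0.7 112 -56 0 0 0 -21;-0.7 150 -75 0 0 0 -28;-0.7 188 -94 0 0 0 -35;-0.7 226 -113 0 0 0 -42;-0.7 264 -132 0 0 0 -49;-0.7 302 -151 0 0 0 -56;-0.7 340 -170 0 0 0 -63;-0.7 375 -188 0 0 0 -70")

```text
time: 27.45
eef_pos: [391.9, 246.9, 300.1]
eef_rot: [-0.439, -3.11, -0.0]
wrist_force: [0.2, 0.1, -0.7]
width: 0.85
grasp_force: 0.0
```

```bash
python3 - <<'E'
from bench import *
from h import *
s=read_state();print(s["eef_pos"],s["qpos"].round(2),tool(s,[368,290.5,300]))
E
```

```text
[391.88372433 246.8714639  300.09158558] [-0.42  0.55 -0.29  2.12  0.31  0.51  0.35] (array([35. , 35.3,  0.1]), np.float64(73.92))
```

>>> move_arm(plan="-0.7 20 20 0 0 0 -8;-0.7 32 32 0 0 0 -16;-0.7 36 35 0 0 0 -20;-0.7 36 35 0 0 0 -20;-0.7 36 35 0 0 0 -20;-0.7 36 35 0 0 0 -20")

```text
time: 28.05
eef_pos: [368.9, 288.4, 300.1]
eef_rot: [0.095, -3.14, 0.001]
wrist_force: [0.0, 0.5, 0.4]
width: 0.848
grasp_force: 0.0
```

```bash
python3 - <<'E'
from bench import *
from h import *
c=capture("wrist"); P=pts(c); ok=c["depth"]>0
q=P[ok&(np.hypot(P[...,0]-368,P[...,1]-290)<60)&(P[...,2]>50)&(P[...,2]<60)]
R=cv2.minAreaRect(q[:,:2].astype(np.float32));print(len(q),q.mean(0),R)
s=read_state();print(s["eef_pos"],tool(s,[*R[0],187]))
c=capture("scene"); P=pts(c); m=mask(c["img"],(105,125),110)>0
q=P[m&(np.hypot(P[...,0]-605,P[...,1]+117)<60)&(P[...,2]>60)&(P[...,2]<90)]; print("bjar",len(q),q.mean(0),cv2.minAreaRect(q[:,:2].astype(np.float32)))
E
```

```text
5522 [364.06349323 289.19130035  54.79753161] ((367.1529541015625, 289.39404296875), (84.01148986816406, 30.15803337097168), 4.329753875732422)
[368.86710568 288.41115925 300.18896586] (array([  1.6,   1.2, 113.2]), np.float64(93.46))
bjar 329 [ 608.62053311 -116.25000696   68.29021425] ((605.9694213867188, -116.21636199951172), (51.23237991333008, 47.62546920776367), 6.208240509033203)
```

>>> move_arm(plan="-0.7 1 1 40 0 0 0;-0.7 1 1 80 0 0 0;-0.7 1 1 106 0 0 -0.5;-0.7 1 1 113 0 0 -0.5;-0.7 1 1 113 0 0 -0.5;1 1 1 113 0 0 -0.5;1 1 1 113 0 0 -0.5;1 1 1 113 0 0 -0.5;1 1 1 113 0 0 -0.5;1 1 1 113 0 0 -0.5")

```text
time: 29.15
eef_pos: [367.9, 290.1, 188.6]
eef_rot: [-0.111, 3.138, 0.002]
wrist_force: [-0.9, -0.2, 5.6]
width: 0.34
grasp_force: 59.7
```

>>> move_arm(plan="1 0 0 0 0 0 0;1 0 0 -20 0 0 0;1 0 0 -60 0 0 0;1 0 0 -100 0 0 0;1 0 0 -105 0 0 0;1 0 0 -105 0 0 0")

```text
time: 29.75
eef_pos: [367.9, 289.9, 293.8]
eef_rot: [-0.111, 3.136, 0.003]
wrist_force: [0.5, 0.2, -1.2]
width: 0.346
grasp_force: 59.4
```

```bash
python3 - <<'E'
from bench import *
from h import *
s=read_state();print(s["eef_pos"],s["width"],s["qpos"].round(2),tool(s,[498,-121.7,290]))
E
```

```text
[367.90983326 289.92676196 293.84565288] 0.34638727372381845 [-0.45  0.58 -0.41  2.11  0.45  0.53  0.46] (array([-100.8, -419.8,    3.4]), np.float64(94.04))
```

>>> move_arm(plan="1 -6 -25 0 0 0 5;1 -14 -60 0 0 0 12;1 -23 -96 0 0 0 20;1 -32 -133 0 0 0 28;1 -41 -170 0 0 0 36;1 -50 -207 0 0 0 44;1 -59 -244 0 0 0 52;1 -68 -281 0 0 0 60;1 -76 -318 0 0 0 68;1 -85 -354 0 0 0 76")

```text
time: 30.75
eef_pos: [477.0, -58.8, 291.0]
eef_rot: [-1.851, -2.536, 0.003]
wrist_force: [0.9, 0.2, -1.6]
width: 0.344
grasp_force: 59.4
```

```bash
python3 - <<'E'
from bench import *
from h import *
s=read_state();print(s["eef_pos"],s["width"],s["qpos"].round(2),tool(s,[498,-121.7,290]))
E
```

```text
[477.00318652 -58.79172258 290.98122899] 0.3440640473395395 [ 0.14  0.57 -0.11  2.08  0.13  0.49  0.24] (array([-66.3,   0.8,   1. ]), np.float64(17.74))
```

>>> move_arm(plan="1 -30 0 0 0 0 7;1 -55 1 0 0 0 13;1 -65 1 0 0 0 15;1 -67 1 0 0 0 15.3;1 -67 1 0 0 0 15.3;1 -67 1 0 0 0 15.3;1 -67 1 0 0 0 15.3")

```text
time: 31.45
eef_pos: [499.0, -119.0, 292.2]
eef_rot: [-2.163, -2.277, -0.0]
wrist_force: [-0.0, 1.0, -1.2]
width: 0.346
grasp_force: 59.4
```

```bash
python3 - <<'E'
from bench import *
from h import *
s=read_state();print(s["eef_pos"],s["width"],tool(s,[498,-121.7,196.6]))
E
```

```text
[ 499.04204684 -119.01933371  292.24640625] 0.34640170515740104 (array([-2.7, -1.1, 95.6]), np.float64(2.96))
```

>>> move_arm(plan="1 -1 -0.5 35 0 0 0;1 -1 -0.5 65 0 0 0;1 -1 -0.5 86 0 0 0;1 -1 -0.5 93 0 0 0;1 -1 -0.5 95 0 0 0;1 -1 -0.5 95 0 0 0;1 -1 -0.5 95 0 0 0")

```text
time: 32.15
eef_pos: [499.3, -121.4, 198.4]
eef_rot: [2.165, 2.274, 0.002]
wrist_force: [-0.2, 0.4, -1.7]
width: 0.347
grasp_force: 59.5
```

```bash
python3 - <<'E'
from bench import *
from h import *
c=capture("side"); cv2.imwrite("pics/s7.png",cv2.resize(c["img"][120:230,240:390],None,fx=5,fy=5))
s=read_state();print(s["eef_pos"])
E
```

```text
[ 499.31755284 -121.4194361   198.38608433]
```

View pics/s7.png

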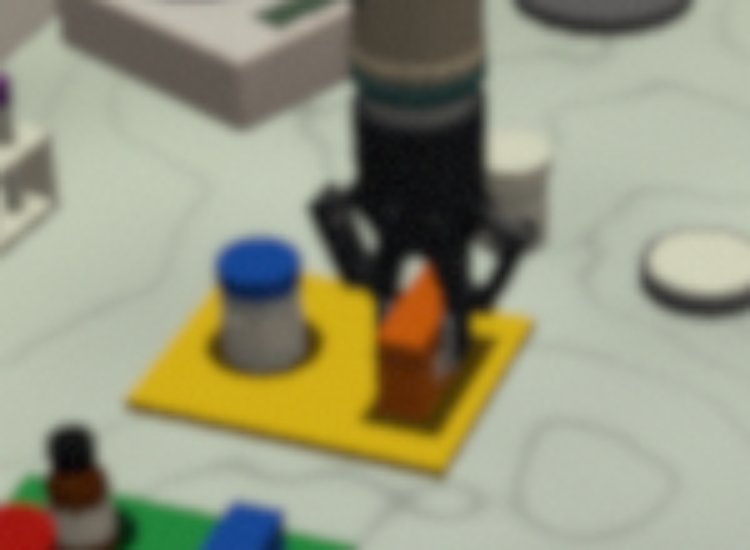

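The crop shows the orange box over its bay (410,360) and the blue jar standing in its recess (262,310). I set it down.

>>> move_arm(plan="1 0 0 1.5 0 0 0;1 0 0 3 0 0 0;1 0 0 3.8 0 0 0;1 0 0 4.4 0 0 0;1 0 0 4.8 0 0 0;1 0 0 4.8 0 0 0;1 0 0 4.8 0 0 0")

```text
time: 32.9
eef_pos: [498.8, -121.3, 192.7]
eef_rot: [-2.167, -2.275, -0.0]
wrist_force: [-1.8, 0.1, 2.5]
width: 0.342
grasp_force: 60.0
```

>>> move_arm(plan="1 0 0 0.4 0 0 0;0.3 0 0 0.4 0 0 0;-0.1 0 0 0.4 0 0 0;-0.3 0 0 0.4 0 0 0;-0.4 0 0 0.4 0 0 0;-0.4 0 0 0.4 0 0 0;-0.4 0 0 -20 0 0 0;-0.4 0 0 -60 0 0 0;-0.4 0 0 -105 0 0 0;-0.4 0 0 -150 0 0 0")

```text
time: 33.9
eef_pos: [498.5, -121.4, 343.8]
eef_rot: [-2.166, -2.274, 0.001]
wrist_force: [0.3, -1.0, -0.5]
width: 0.699
grasp_force: 0.0
```

>>> move_arm(plan="-0.4 40 0 -30 0 0 0;-0.4 80 0 -60 0 0 0;-0.4 120 0 -60 0 0 0;-0.4 120 0 -60 0 0 0;-0.4 120 0 -60 0 0 0")

```text
time: 34.4
eef_pos: [492.7, -0.7, 402.5]
eef_rot: [2.164, 2.278, -0.0]
wrist_force: [-0.1, 0.3, 0.1]
width: 0.698
grasp_force: 0.0
```

```bash
python3 - <<'E'
from bench import *
from h import *
for n in ("scene","side"):
    c=capture(n); cv2.imwrite(f"pics/{n}8.png",c["img"])
    P=pts(c)
    for o,(x,y),z0,r in (("red",(609,160),66,32),("amber",(615,83),72,20),("bbox",(505,118),53,50),("bjar",(605,-117),66,32),("obox",(498,-121),53,50),("white",(515,-294),60,32)):
        q=P[(np.hypot(P[...,0]-x,P[...,1]-y)<r)&(P[...,2]>z0)&(P[...,2]<85)]
        if len(q)>5: print(n,o,len(q),q.mean(0).round(1),np.percentile(q[:,2],95).round(1),[np.round(a,1).tolist() for a in cv2.minAreaRect(q[:,:2].astype(np.float32))])
E
```

```text
scene red 309 [610.1 160.7  69. ] 71.0 [[609.8, 161.6], [49.4, 51.9], 81.8]
scene amber 88 [615.3  84.8  74.8] 76.8 [[615.3, 84.7], [24.9, 26.9], 44.1]
scene bbox 304 [506.1 118.3  56.8] 59.0 [[505.1, 118.5], [32.2, 84.6], 4.0]
scene bjar 307 [ 606.5 -117.    69. ] 71.1 [[605.9, -117.2], [50.7, 49.9], 84.5]
scene obox 294 [ 500.5 -119.2   56.8] 58.7 [[498.9, -120.0], [32.6, 81.4], 1.5]
scene white 264 [ 518.8 -293.4   64.8] 66.9 [[518.7, -294.1], [50.9, 49.4], 87.0]
side red 234 [605.4 161.3  71. ] 73.6 [[606.8, 160.1], [50.9, 52.0], 30.1]
side amber 63 [611.6  85.2  76.9] 80.5 [[613.6, 83.0], [25.6, 30.7], 41.3]
side bbox 280 [501.2 121.2  58.9] 61.9 [[502.4, 118.0], [31.7, 85.9], 4.8]
side bjar 155 [ 601.5 -115.9   71.2] 74.2 [[603.7, -115.9], [52.9, 52.1], 66.5]
side obox 201 [ 495.4 -116.8   59.1] 62.9 [[496.2, -119.6], [31.9, 89.7], 2.6]
side white 141 [ 512.5 -291.2   67.1] 70.8 [[513.8, -294.9], [50.6, 52.7], 22.5]
```

View pics/side8.png

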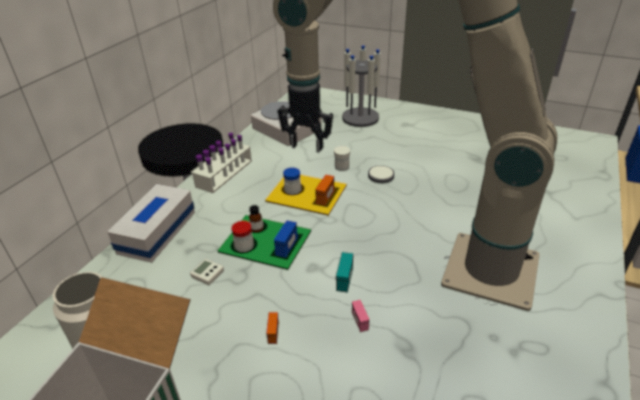

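The side view shows all five items upright in their recesses: green tray (265,240), yellow tray (307,190). The white jar is unmoved at (342,158). Heights and centres match, so I hand the job in.

```bash
python3 -c "
from bench import job_done
print(job_done())"
```

```text
the job is handed in; nothing more can be done
None
```

Both kits are made up and handed in at about 34 s on the robot's clock: by the final camera check, all five items stand upright in their recesses and the white-lidded jar is where it was.

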